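# Pass the router toolholders on to their next stations

## Task

Each of the CNC router's three toolholders is due at its next station: the surfacing cutter, just tightened, goes from the tightening fixture to the height presetter to be measured; the straight bit, already measured, from the presetter into the plywood carrying block; and the blunt V-bit from the carrying block into the tightening fixture for a change of bit. All three sockets are occupied, so use the empty round parking cup on the way. Keep the holders upright, set each one gently and fully home in its socket without dropping it, and leave the tape measure where it stands.

Things in the scene. Friction and masses are not known exactly. Their poses are not given: they have to be found in the camera images.
- surfacing_holder: Steel toolholder with the surfacing cutter, a bright flat disc 36 mm wide with three dark notches. Starts in the tightening fixture. Heights over the origin: flange 0-14 mm, 46 wide; neck to 30, 34 wide; round nut 30-58, 40 wide (grip here); cutter tip 78. Below, a 43 mm taper (30 mm wide, 18 at its tip) sits in the socket. 0.45 kg. Origin: centre of the flange's underside, z up.
- straight_holder: Steel toolholder with the straight bit, a slim round bit 12 mm wide. Starts in the presetter. Heights over the origin: flange 0-14 mm, 46 wide; neck to 30, 34 wide; round nut 30-58, 40 wide (grip here); cutter tip 82. Below, a 43 mm taper (30 mm wide, 18 at its tip) sits in the socket. 0.45 kg. Origin: centre of the flange's underside, z up.
- vbit_holder: Steel toolholder with the V-bit, a dark cone 26 mm wide, point up. Starts in the carrying block. Heights over the origin: flange 0-14 mm, 46 wide; neck to 30, 34 wide; round nut 30-58, 40 wide (grip here); cutter tip 82. Below, a 43 mm taper (30 mm wide, 18 at its tip) sits in the socket. 0.45 kg. Origin: centre of the flange's underside, z up.
- fixture_seat (a point): Tightening fixture, fixed: grey round casting 86 mm wide on a screwed plate 124 x 110 mm; its lever with a black ball points to its +x (away from the robot). Socket: tapered hole 33 mm wide at the rim, 45 deep; a holder is home when its flange rests on the rim. Point: rim centre, 56 mm over the table, z up.
- presetter_seat (a point): Height presetter, fixed: aluminium base 205 x 98 mm, round tower 68 mm wide; 118 mm to its +x (away from the robot) a column 203 mm high, dial swung aside to +y. Socket: tapered hole 33 mm wide at the rim, 45 deep; a holder is home when its flange rests on the rim. Point: rim centre, 56 mm over the table, z up.
- block_seat (a point): Carrying block, fixed: plywood 166 x 106 x 46 mm, black plastic socket; 86 mm to its +x (away from the robot) three spare collets up to 72 mm over the table. Socket: tapered hole 33 mm wide at the rim, 45 deep; a holder is home when its flange rests on the rim. Point: rim centre, 56 mm over the table, z up.
- cup_seat (a point): Parking cup, fixed, empty at the start: round dark steel cup 64 mm wide on a round foot 112 mm wide. Socket: tapered hole 33 mm wide at the rim, 45 deep; a holder is home when its flange rests on the rim. Point: rim centre, 56 mm over the table, z up.
- tape_measure: Yellow tape measure, 37 x 97 mm, 66 mm high, a bystander standing before the stands. Origin: centre of its underside.
Mind the look-alikes: they are no part of the job. What is shaped like the vbit_holder but orange, pink or yellow is not meant.

How it is judged (in metres and radians):
At the end, for the whole second after the job is handed in: Surfacing cutter in the presetter, straight bit in the carrying block, V-bit in the tightening fixture: each holder within 8 mm of the socket's axis, its flange within 4 mm of the rim, upright within about 4.5 degrees, and at rest (horizontal distance between surfacing_holder and presetter_seat below 0.008 m and z of surfacing_holder in the frame of presetter_seat between -0.004 and 0.004 m and angle between each of surfacing_holder, straight_holder, vbit_holder's own z axis and vertical below 0.08 rad and linear speed of each of surfacing_holder, straight_holder, vbit_holder below 0.02 m/s and angular speed of each of surfacing_holder, straight_holder, vbit_holder below 0.2 rad/s and horizontal distance between straight_holder and block_seat below 0.008 m and z of straight_holder in the frame of block_seat between -0.004 and 0.004 m and horizontal distance between vbit_holder and fixture_seat below 0.008 m and z of vbit_holder in the frame of fixture_seat between -0.004 and 0.004 m); the robot touches nothing.
It fails at once if A holder is laid down or tips over (more than about 40 degrees from upright) (angle between any of surfacing_holder, straight_holder, vbit_holder's own z axis and vertical above 0.7 rad).
It fails at once if A holder is dropped: it falls free of the fingers faster than 0.6 m/s (a fall of some 2 cm) ((contact force between the fingers and surfacing_holder below 0.05 N and linear speed of surfacing_holder above 0.6 m/s) or (contact force between the fingers and straight_holder below 0.05 N and linear speed of straight_holder above 0.6 m/s) or (contact force between the fingers and vbit_holder below 0.05 N and linear speed of vbit_holder above 0.6 m/s)).
It fails at once if The tape measure is moved by more than 2 cm (distance of tape_measure from where it was at the start of the episode above 0.02 m).
It also fails if it takes over 112 s, if anything falls off the work surface, if the arm or the gripper's body presses on something with over 40 N, if the wrist force passes 120 N, or if a joint passes its speed limit or range.

## Robot

A 7-joint arm with a two-finger parallel gripper is mounted at the origin on the work surface; the furniture and walls round the work are solid. World frame = base frame: x ahead of the robot, y to its left, z up, the work surface at z = 0. Lengths are in mm, angles in rad, forces in N, time in s.
With the tool pointing down it reaches from about 400 to 875 mm from the base axis. Payload 4.4 kg.
Tool frame: the origin (TCP) lies midway between the tips of the shut fingers; the grasp point (between the pads) lies 19 mm behind it; z points along the fingers, y is the line along which they close (so a half turn about z gives the same grasp; the last joint's range is limited). The gripper opens to 85 mm and grips with 20 to 120 N. Pads are 22 mm wide; open, the fingers measure 114 mm over their backs; the gripper's body (76 mm by 85 mm) begins 54 mm behind the grasp point. The pads swing forward as they close: fully open they stand 13 mm farther back than shut.
Start: joints at [-0.066, 0.628, 0.038, 1.517, -0.027, 0.996, -0.02], TCP at [650.014, 0.027, 231.313] pointing down, gripper open.
Joint ranges: [-3.06, 3.06], [-0.37, 2.12], [-1.25, 1.32], [0.18, 2.47], [-1.1, 4.24], [0.23, 1.98], [-2.94, 2.94]. Speed limits (rad/s): [2.57, 2.57, 3.14, 3.14, 3.14, 3.14, 3.14].

## Interface

Orientations are given as a unit quaternion [w, x, y, z].
In Python, from workcell import arm, capture gives the robot as it stands.
- The arm moves only by the tool jog_arm, never from a script. Its argument "rows" is a list of rows, each a list of 5 numbers: the finger opening in m, from 0 to 0.0854, then the shift along the tool's x, y, z in m, then the turn about the tool's z in rad. In form: [[grip, tx, ty, tz, twist], ...]. A call has 1 to 8 rows; each row shifts and turns the commanded pose from where the row before left it, along the tool's axes as they then stand; what a row does not reach is not made up. A row lasts 1/8 s, in which the tool goes at most 62.5 mm and 10.7 degrees, less where a joint would pass 70% of its speed; a pose out of reach is approached as far as the arm can. A call is refused whole if a number of a shift passes 0.0625 or a number of a turn 0.188, either way. A call with a gripper value outside its range is refused whole. The fingers move at their own pace and stop on an object; "squeeze" is the grip in N (left out, the last holds). Time passes only in rows, so rows that do not move let the fingers close. It gives the time, the measured TCP pose, the force, the opening and the grip force at its end, in the units of the state.
- arm.sense(): the state, without advancing time (a new reading comes with each control period).
- capture(name): name is "scene" or "side" or "wrist"; returns a dict with "image" (480x640x3 uint8, red, green, blue), "z_map" (480x640 float32, mm along the optical axis (not along the pixel's ray), 0 where there is no reading), "mtx" (3x3 intrinsics, pixels), "rvec" (rotation vector, rad) and "tvec" (3), from world to camera coordinates, as OpenCV has them. Camera axes: x right, y down, z forward; pixel columns grow to the right and rows downward; lengths in mm; the calibration is good to about 2 mm. A picture is of the moment at which its call begins.
- arm.finish_job(): hands the job in; it is judged then, once.
The state is a dict: "time_s": time; "joint_pos": joint angles; "qvel": joint speeds; "joint_torque": joint torques, N m; "tcp_pos": TCP position; "tool_rot": TCP orientation; "contact_force": force on the tool from outside, world axes, zero at the start; "ft_torque": the same for the moment, N m; "grip_width": finger opening in mm; "grasp_force": force on a finger pad.
Only numpy, scipy, OpenCV 4.12 (cv2) and the standard library are available. Lean on these libraries where they do the work, as an engineer would, in place of code of your own. Each camera call takes 0.05 s, during which the arm holds its last target. There are 200 camera calls.

## Working session

There is one attempt and no reset: what is moved stays moved. The work goes in short steps, Python scripts to look and compute and a tool call to move; the robot and the scene stay as the last step left them, time stands still between calls to the robot, and variables do not carry over. Pictures are saved under pics/ and viewed, at most 14 in all, crops included, and the job is handed in when it is done.

Besides the shell and the picture viewer there is one more tool, called after ">>>" as name([rows], argument=value, ...), one row to a line, values as JSON. jog_arm: Moves the arm, as the interface text tells. Its arguments: {"type":"object","properties":{"rows":{"type":"array"},"squeeze":{"type":"number"}},"required":["rows"]}

```bash
mkdir -p pics
python3 - <<'E'
from workcell import arm, capture
import cv2,numpy as np
print(arm.sense())
for n in("scene","side"):
    c=capture(n); np.savez(n+"0.npz",**c); cv2.imwrite(f"pics/{n}0.png",c["image"][:,:,::-1])
    R=cv2.Rodrigues(c["rvec"])[0]; print(n,(-R.T@c["tvec"].ravel()).round(),R[2].round(2),c["mtx"][0,0])
E
```

```text
{'time_s': 0.0, 'joint_pos': array([-0.06583379,  0.62934774,  0.03846802,  1.51838221, -0.02699588,
        0.99628597, -0.0199941 ]), 'qvel': array([ 9.38217021e-04,  1.65428128e-04, -4.03781079e-04,  1.05436918e-03,
        3.46124092e-04, -1.03979463e-03,  8.11279474e-05]), 'joint_torque': array([-1.11932164e-03, -5.63405585e+01,  1.22606792e+00, -1.93450052e+01,
        1.09587883e-02,  1.05136272e-02, -8.84369996e-06]), 'tcp_pos': array([6.49371229e+02, 3.40609111e-02, 2.30383975e+02]), 'tool_rot': array([-6.57513041e-04,  7.07099202e-01,  7.07113719e-01, -6.88819396e-04]), 'contact_force': array([-0.27860662,  0.16753032,  0.23814621]), 'ft_torque': array([-0.00454928,  0.05042084, -0.00227763]), 'grasp_force': 0.0, 'grip_width': 85.73388845183138}
scene [ -114. -1024.   919.] [ 0.4   0.7  -0.59] 564.3430133066142
side [  357. -1118.   538.] [ 0.09  0.92 -0.39] 559.77764892548
```

View pics/scene0.png

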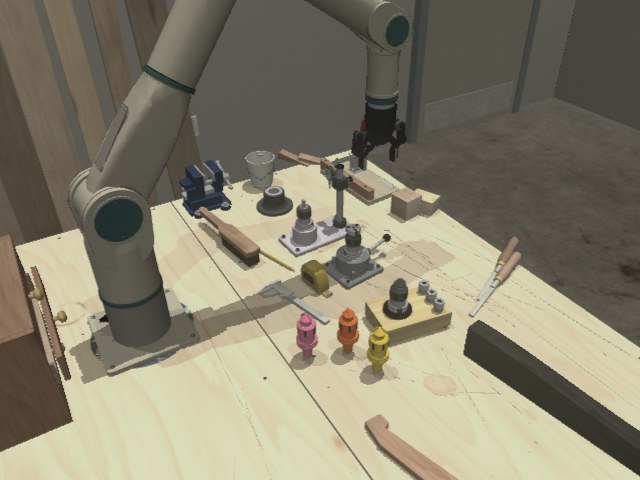

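View pics/side0.png

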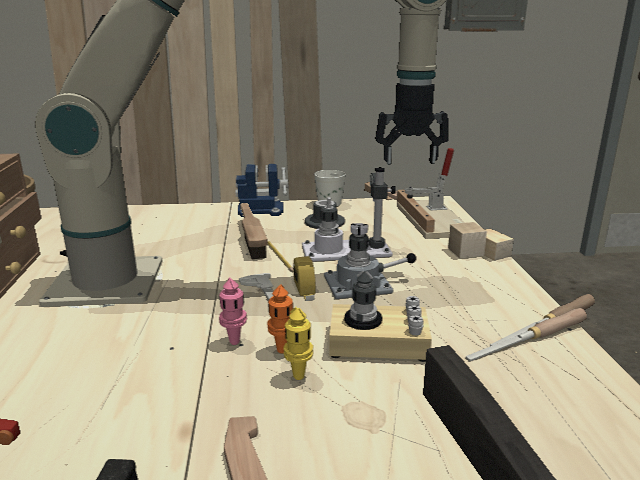

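Scene view: the cup is at (275,200), the presetter with the straight bit at (304,228), the fixture with the surfacing cutter at (353,250), and the block with the dark V-bit at (398,298). The tape measure is at (315,277). Candidates shaped like the V-bit holder are pink (307,335), orange (347,330), yellow (378,350) and dark grey/steel (398,298). The last fits, because it isn't coloured and it sits in the plywood block. I'll confirm with a crop.

```bash
cat > h.py <<'E'
import numpy as np,cv2
from scipy.optimize import least_squares
def cloud(c):
    R=cv2.Rodrigues(c["rvec"])[0]; K=c["mtx"]; z=c["z_map"]
    v,u=np.mgrid[:480,:640]
    P=np.stack([(u-K[0,2])/K[0,0]*z,(v-K[1,2])/K[1,1]*z,z],-1)
    W=(P-np.asarray(c["tvec"]).ravel())@R; W[z<=0]=np.nan; return W
def circ(p,r,x0):
    f=least_squares(lambda q:np.hypot(*(p-q).T)-r,x0,loss="soft_l1",f_scale=1.5); return f.x,np.abs(f.fun).mean()
E
python3 - <<'E'
from h import *
seeds={"surf":(353,238),"straight":(304,218),"vbit":(398,293),"cup":(275,190),"tape":(315,272)}
cs={n:dict(np.load(n+"0.npz")) for n in("scene","side")}
W={n:cloud(c) for n,c in cs.items()}
for k,(u,v) in seeds.items():
    s=W["scene"][v,u]; print(k,s.round())
    for n in W:
        p=W[n].reshape(-1,3); p=p[np.isfinite(p).all(1)]
        p=p[np.hypot(*(p[:,:2]-s[:2]).T)<(70 if k=="tape" else 50)]
        if k=="tape":
            q=p[(p[:,2]>15)]; print(n,q.min(0).round(),q.max(0).round()); continue
        for lo,hi,r in ([(89,111,20),(58,69,23)] if k!="cup" else [(20,52,32)]):
            q=p[(p[:,2]>lo)&(p[:,2]<hi)]
            if len(q)<8: print(n,lo,len(q)); continue
            x,e=circ(q[:,:2],r,s[:2]+np.array([4,10.])); print(n,lo,len(q),x.round(1),e.round(1),"ztop",p[:,2].max().round(1))
im=cs["scene"]["image"][170:380,230:470,::-1]
cv2.imwrite("pics/crop0.png",cv2.resize(im,None,fx=2.8,fy=2.8,interpolation=cv2.INTER_CUBIC))
E
```

```text
surf [524. -86. 117.]
scene 89 121 [535.3 -66.8] 1.6 ztop 661.7
scene 58 83 [535.3 -66.4] 2.9 ztop 661.7
side 89 202 [534.8 -68. ] 1.2 ztop 135.6
side 58 121 [535.2 -66.7] 1.9 ztop 135.6
straight [484.  91.  91.]
scene 89 108 [492.5 108.9] 1.8 ztop 141.2
scene 58 72 [492.3 109.2] 2.5 ztop 141.2
side 89 159 [492.  108.1] 1.7 ztop 138.7
side 58 87 [493.3 108.3] 1.8 ztop 138.7
vbit [ 495. -307.  115.]
scene 89 150 [ 509.  -289.4] 1.2 ztop 138.7
scene 58 104 [ 509.2 -289.7] 2.1 ztop 138.7
side 89 292 [ 508.5 -290.5] 1.0 ztop 139.5
side 58 163 [ 508.5 -289.9] 1.5 ztop 139.5
cup [515. 328.  50.]
scene 20 229 [481.4 273.4] 13.2 ztop 61.7
side 20 106 [508.8 309.7] 3.6 ztop 57.6
tape [412. -90.  59.]
scene [ 345. -111.   15.] [479. -34.  69.]
side [ 400. -113.   15.] [442. -40.  67.]
```

View pics/crop0.png

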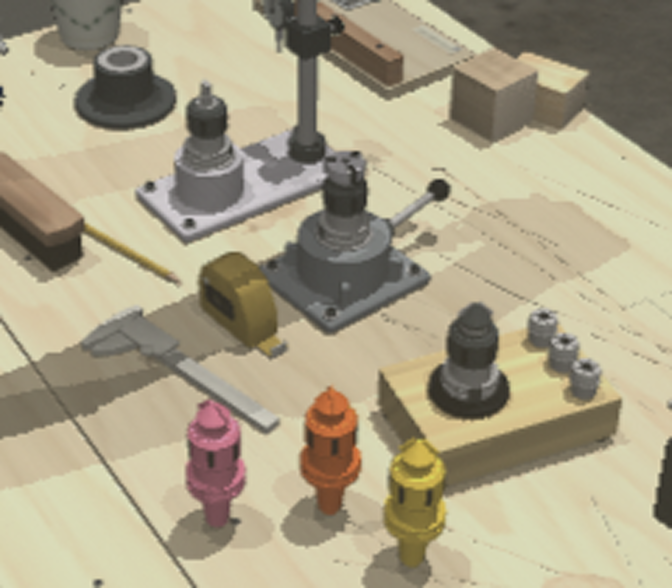

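The crop confirms it: the steel V-bit holder with the dark cone, at scene (398,298), sits in the plywood block. The coloured ones are the decoys. Next I refine the cup and check the height of the obstacles.

Run:
```python
from h import *
for n in("scene","side"):
    c=dict(np.load(n+"0.npz")); p=cloud(c).reshape(-1,3); p=p[np.isfinite(p).all(1)]
    s=np.array([509,310])
    for lo,hi,r,R in((51,62,26,36),(22,50,32,45),(1.5,7,56,62)):
        q=p[(p[:,2]>lo)&(p[:,2]<hi)&(np.hypot(*(p[:,:2]-s).T)<R)]
        if len(q)<5: print(n,lo,len(q));continue
        x,e=circ(q[:,:2],r,s.astype(float)); print(n,lo,len(q),x.round(1),e.round(1),"mm",((q.min(0)+q.max(0))/2).round(1),(q.max(0)-q.min(0)).round())
    def box(a,b,cc,d,lo):
        q=p[(p[:,0]>a)&(p[:,0]<b)&(p[:,1]>cc)&(p[:,1]<d)&(p[:,2]>lo)&(p[:,2]<230)]; print(len(q),q.min(0).round(),q.max(0).round())
    box(585,700,-140,0,30); box(570,680,60,200,60); box(570,640,-350,-230,52)
c=dict(np.load("scene0.npz"));
```

```text
scene 51 143 [503.1 314.6] 4.4 mm [503.5 315.2  56.5] [61. 61. 11.]
scene 22 206 [504.  318.5] 4.3 mm [503.2 310.3  36. ] [64. 60. 28.]
scene 1.5 98 [508.  316.6] 5.8 mm [510.  290.5   4.2] [121.  80.   5.]
123 [586. -72.  31.] [660. -47.  64.]
636 [589.  92.  61.] [647. 186. 206.]
349 [ 571. -350.   52.] [ 611. -261.   76.]
side 51 90 [504.6 311.8] 4.0 mm [505.  313.2  54.4] [61. 56.  6.]
side 22 81 [506.6 314. ] 3.1 mm [502.6 311.3  36.2] [62. 50. 27.]
side 1.5 48 [504.8 318.1] 2.0 mm [509.1 291.9   4.3] [120.  65.   5.]
199 [585. -73.  32.] [661. -50.  64.]
740 [592.  89.  60.] [649. 180. 204.]
469 [ 576. -350.   52.] [ 610. -261.   74.]
```

>>> jog_arm([
  [0.0854, 0, -0.06, 0, 0],
  [0.0854, 0, -0.06, 0, 0],
  [0.0854, 0.0, -0.037, 0, 0],
  [0.0854, 0.055, 0, 0, 0],
  [0.0854, 0.054, 0, 0, 0],
  [0.0854, 0, 0, 0, 0],
  [0.0854, 0, 0, 0, 0],
])

```text
time_s: 0.98
tcp_pos: [492.7, 108.5, 231.0]
tool_rot: [0.0, 0.707, 0.707, -0.001]
contact_force: [0.3, -0.9, 0.3]
grip_width: 85.3
grasp_force: 0.0
```

Run:
```python
from h import *
from workcell import arm, capture
c=capture("wrist"); np.savez("w0.npz",**c)
R=cv2.Rodrigues(c["rvec"])[0]; print((-R.T@c["tvec"].ravel()).round(),R[2].round(2))
cv2.imwrite("pics/w0.png",c["image"][:,:,::-1])
p=cloud(c).reshape(-1,3); p=p[np.isfinite(p).all(1)]
s=np.array([492.5,108.6])
for lo,hi,r,R in((88,113,20,30),(57,69,23,30),(20,50,34,45)):
    q=p[(p[:,2]>lo)&(p[:,2]<hi)&(np.hypot(*(p[:,:2]-s).T)<R)]
    if len(q)>8: print(lo,len(q),*circ(q[:,:2],r,s),(q.min(0)+q.max(0))/2,(q.max(0)-q.min(0)))
```

```text
[493. 176. 373.] [ 0.   -0.27 -0.96]
88 1026 [491.45302428 107.37429607] 3.1104834700409785 [491.69341726 108.28931067 100.52976074] [39.78597608 39.74531794 24.93563878]
57 266 [491.0806615  106.10222652] 1.506108856622058 [491.39016682 118.07233492  63.07482791] [45.01200999 25.9023691  11.82460678]
20 145 [491.51339431 107.91513004] 0.10932372075159823 [489.15889706 132.32701615  35.06361129] [56.93667359 20.01306048 29.82115437]
```

View pics/w0.png

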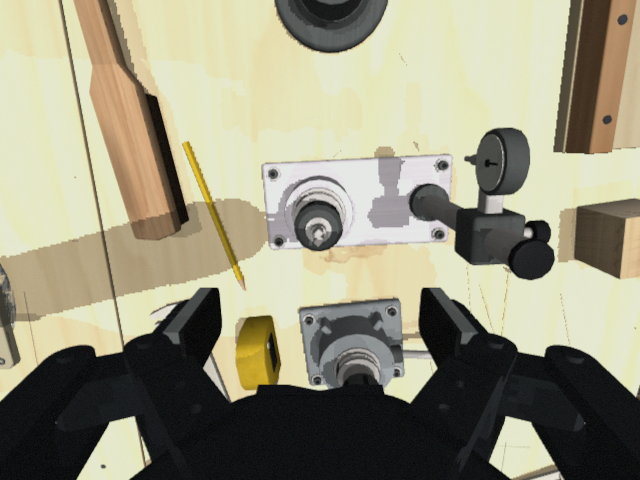

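Wrist view: the straight holder is at (320,228), the presetter column and dial at the right (430–540, 160–270), the tape at (257,352) and the cup at the top edge (332,20). The tool is centred on the holder, so I descend and grip.

>>> jog_arm([
  [0.0854, 0, 0, 0.06, 0],
  [0.0854, 0, 0, 0.06, 0],
  [0.0854, 0, 0, 0.02, 0],
  [0.0854, 0, 0, 0.01, 0],
  [0.0854, 0, 0, 0, 0],
  [0.03, 0, 0, 0, 0],
  [0.03, 0, 0, 0, 0],
  [0.03, 0, 0, 0, 0],
], squeeze=60)

```text
time_s: 2.02
tcp_pos: [493.0, 109.1, 82.4]
tool_rot: [0.0, 0.707, 0.707, 0.0]
contact_force: [-2.1, -0.5, 4.4]
grip_width: 38.6
grasp_force: 59.5
```

>>> jog_arm([
  [0.03, 0, 0, 0, 0],
  [0.03, 0, 0, 0, 0],
  [0.03, 0, 0, 0, 0],
  [0.03, 0, 0, 0, 0],
])

```text
time_s: 2.52
tcp_pos: [493.0, 109.1, 82.3]
tool_rot: [0.0, 0.707, 0.707, 0.0]
contact_force: [-3.0, -0.1, 7.7]
grip_width: 38.4
grasp_force: 59.5
```

>>> jog_arm([
  [0.03, 0, 0, -0.02, 0],
  [0.03, 0, 0, -0.03, 0],
  [0.03, 0, 0, -0.05, 0],
  [0.03, 0.05, 0, 0, 0],
  [0.03, 0.05, 0, 0, 0],
  [0.03, 0.03, 0.01, 0, 0],
  [0.03, 0, 0, 0, 0],
  [0.03, 0, 0, 0, 0],
])

```text
time_s: 3.52
tcp_pos: [502.3, 237.9, 180.8]
tool_rot: [0.0, 0.707, 0.707, -0.001]
contact_force: [0.1, -0.8, -3.6]
grip_width: 38.6
grasp_force: 61.5
```

Run:
```python
from h import *
from workcell import arm, capture
c=capture("wrist"); np.savez("w1.npz",**c)
cv2.imwrite("pics/w1.png",c["image"][:,:,::-1])
p=cloud(c).reshape(-1,3); p=p[np.isfinite(p).all(1)]
s=np.array([505,314.])
for lo,hi,r,R in((15,50,32,45),(53,60,25,36),(2,10,56,65)):
    q=p[(p[:,2]>lo)&(p[:,2]<hi)&(np.hypot(*(p[:,:2]-s).T)<R)]
    if len(q)>8: print(lo,len(q),*circ(q[:,:2],r,s),(q.min(0)+q.max(0))/2,(q.max(0)-q.min(0)))
q=p[(np.hypot(*(p[:,:2]-s).T)<70)&(p[:,2]>-5)];print(np.histogram(q[:,2],np.arange(-5,70,5)))
S=arm.sense();print(S["tcp_pos"],S["tool_rot"])
```

```text
15 885 [505.44539734 293.27629861] 7.892566572092651 [499.90002372 315.49196499  32.52330441] [38.51355687 50.57213406 34.931772  ]
53 3082 [503.21652107 318.25990714] 3.581909767903423 [503.2062673  318.27272827  55.25104205] [62.07518532 61.96065505  4.5009148 ]
2 6550 [504.09694866 315.49683573] 11.403476806008976 [503.54385414 318.61910718   7.0924928 ] [110.69932487 110.27806863   5.8145666 ]
(array([5640,  660, 6537,  862,   90,   96,  114,  126,  133,  153,  173,
       3100, 1044,    0]), array([-5,  0,  5, 10, 15, 20, 25, 30, 35, 40, 45, 50, 55, 60, 65]))
[502.44742483 237.39491482 180.95867958] [ 1.12298362e-04  7.07580501e-01  7.06631983e-01 -1.03068026e-03]
```

View pics/w1.png

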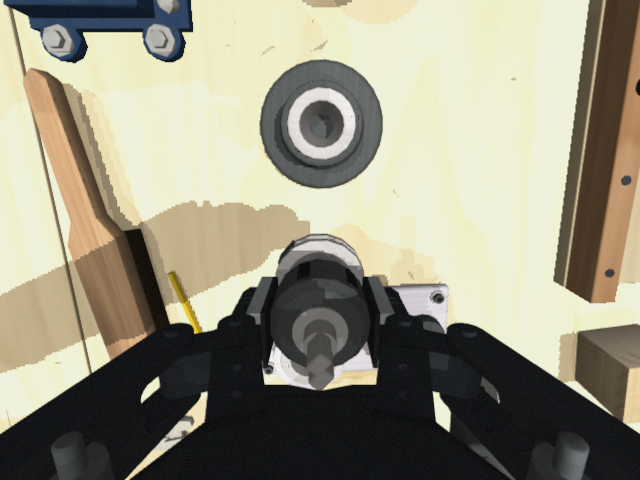

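Wrist view: the cup rim is at (321,123), the empty hole is visible, and the holder is upright in the fingers (320,310). I check the held holder's axis in the same camera.

Run:
```python
from h import *
c=dict(np.load("w1.npz")); W=cloud(c); p=W.reshape(-1,3); p=p[np.isfinite(p).all(1)]
s=np.array([502.4,237.4])
q=p[(np.hypot(*(p[:,:2]-s).T)<35)&(p[:,2]>90)]
print(np.histogram(q[:,2],np.arange(90,250,5)))
f=W[232:275,285:355].reshape(-1,3); f=f[f[:,2]>100]; zt=np.median(f[f[:,2]>f[:,2].max()-60][:,2])
for lo,hi,r in((152,165,23),(176,185,17),(186,205,20)):
    q=p[(np.hypot(*(p[:,:2]-s).T)<30)&(p[:,2]>lo)&(p[:,2]<hi)&(p[:,1]>s[1]+5)&(abs(p[:,0]-s[0])<17)]
    if len(q)>8: print(lo,len(q),*circ(q[:,:2],r,s))
```

```text
(array([   0,    0,    0,    0,    0,    0,    0,    0,    0,    0,    0,
          0,   41,  301,   91, 1494,  171,   74,   34,  422,  640,  735,
        845, 2096, 4961, 1329,  791,  995, 1440, 1175,   32]), array([ 90,  95, 100, 105, 110, 115, 120, 125, 130, 135, 140, 145, 150,
       155, 160, 165, 170, 175, 180, 185, 190, 195, 200, 205, 210, 215,
       220, 225, 230, 235, 240, 245]))
152 371 [501.90282948 236.09972075] 0.36685961611460294
176 37 [501.51440564 236.71517162] 0.5110054524743315
186 1262 [502.49167312 236.45723068] 0.268087172991895
```

>>> jog_arm([
  [0.03, 0.05, 0.001, 0, 0],
  [0.03, 0.032, 0, 0, 0],
  [0.03, 0, 0, 0, 0],
  [0.03, 0, 0, 0.04, 0],
  [0.03, 0, 0, 0.02, 0],
  [0.03, 0, 0, 0, 0],
  [0.03, 0, 0, 0, 0],
])

```text
time_s: 4.45
tcp_pos: [504.9, 320.2, 122.2]
tool_rot: [0.0, 0.708, 0.707, 0.0]
contact_force: [-0.4, 0.2, -4.5]
grip_width: 38.7
grasp_force: 61.4
```

Run:
```python
from h import *
from workcell import arm, capture
for i in range(3):
    print(arm.sense()["tcp_pos"].round(1))
    c=capture("wrist"); p=cloud(c).reshape(-1,3); p=p[np.isfinite(p).all(1)]
    T=arm.sense()["tcp_pos"]; s=np.array([503.5,319]); d=np.hypot(*(p[:,:2]-s).T); off=T[2]-82.3
    q=p[(d<30)&(p[:,2]>58+off)&(p[:,2]<67+off)&(p[:,1]>s[1]+5)&(abs(p[:,0]-s[0])<17)]
    print("flange",len(q),*circ(q[:,:2],23,s))
    q=p[(d<36)&(p[:,2]>15)&(p[:,2]<50)&(p[:,1]>s[1]+5)&(abs(p[:,0]-s[0])<29)]
    print("cup",len(q),*circ(q[:,:2],32,s))
    q=p[(d<65)&(p[:,2]>2.)&(p[:,2]<15)]
    print("foot",len(q),q.min(0).round(1),q.max(0).round(1))
cv2.imwrite("pics/w2.png",c["image"][:,:,::-1])
```

```text
[504.9 320.2 122.2]
flange 300 [504.60844965 318.4270427 ] 0.44500076884906614
cup 626 [503.37781834 318.22209792] 0.5949199897172232
foot 6974 [447.7 281.2   2. ] [558.9 383.8  15. ]
[505.  320.7 122.5]
flange 300 [504.64386717 318.93500501] 0.40763050919515886
cup 627 [503.41900072 318.22463718] 0.5451238143659235
foot 6920 [447.9 281.7   2. ] [558.4 383.7  15. ]
[505.  321.  122.6]
flange 304 [504.57663079 319.17994384] 0.4359993004401514
cup 642 [503.38772815 318.2346309 ] 0.5299314635001584
foot 6887 [448. 282.   2.] [558.4 384.   15. ]
```

>>> jog_arm([
  [0.03, -0.0008, -0.0012, 0, 0],
  [0.03, 0, 0, 0.015, 0],
  [0.03, 0, 0, 0.012, 0],
  [0.03, 0, 0, 0.006, 0],
  [0.03, 0, 0, 0.003, 0],
  [0.03, 0, 0, 0.002, 0],
  [0.03, 0, 0, 0.002, 0],
  [0.03, 0, 0, 0, 0],
])

```text
time_s: 5.6
tcp_pos: [503.0, 320.4, 82.4]
tool_rot: [0.0, 0.707, 0.707, 0.0]
contact_force: [-2.5, -1.1, 3.4]
grip_width: 38.6
grasp_force: 62.2
```

>>> jog_arm([
  [0.03, 0, 0, 0.001, 0],
  [0.06, 0, 0, 0, 0],
  [0.0854, 0, 0, 0, 0],
  [0.0854, 0, 0, 0, 0],
  [0.0854, 0, 0, 0, 0],
  [0.0854, 0, 0, -0.04, 0],
  [0.0854, 0, 0, -0.06, 0],
  [0.0854, 0, 0, -0.05, 0],
])

```text
time_s: 6.6
tcp_pos: [503.0, 320.3, 232.3]
tool_rot: [0.0, 0.707, 0.707, 0.0]
contact_force: [1.2, 0.6, -0.0]
grip_width: 85.7
grasp_force: 0.0
```

```bash
cat >> h.py <<'E'
def chk(p,s,ztop,name,R=30):
    d=np.hypot(*(p[:,:2]-s).T)
    q=p[(d<30)&(p[:,2]>90)]; print(name,"top",q[:,2].max().round(1))
    for nm,lo,hi,r in(("nut",88,108,20),("flange",58,66,23)):
        q=p[(d<R)&(p[:,2]>lo)&(p[:,2]<hi)]
        if len(q)>8: print(nm,len(q),*circ(q[:,:2],r,s))
E
python3 - <<'E'
from h import *
from workcell import arm, capture
print(arm.sense()["tcp_pos"])
c=capture("wrist"); p=cloud(c).reshape(-1,3); p=p[np.isfinite(p).all(1)]
chk(p,np.array([503.4,318.3]),0,"straight@cup")
d=np.hypot(p[:,0]-503.4,p[:,1]-318.3);q=p[(d<26)&(p[:,2]>60)&(p[:,2]<75)];print(np.histogram(q[:,2],np.arange(60,76,1)))
E
```

```text
[503.02784115 320.34542599 232.30007482]
straight@cup top 335.8
nut 185 [503.3203319  319.28330705] 0.22783301993176125
flange 54 [502.94800667 319.15591143] 0.25478416676002485
(array([ 10,   1,   1,   0,   4,   7,  12,  36, 152, 149,  31,   1,   0,
         0,   0]), array([60, 61, 62, 63, 64, 65, 66, 67, 68, 69, 70, 71, 72, 73, 74, 75]))
```

Home: the flange top is at ~69.5 mm against 70 expected. Now the surfacing holder.

>>> jog_arm([
  [0.0854, -0.06, 0, 0, 0],
  [0.0854, -0.06, 0, 0, 0],
  [0.0854, -0.06, 0, 0, 0],
  [0.0854, -0.06, 0, 0, 0],
  [0.0854, -0.06, 0, 0, 0],
  [0.0854, -0.06, 0.015, 0, 0],
  [0.0854, -0.027, 0.017, 0, 0],
  [0.0854, 0, 0, 0, 0],
])

```text
time_s: 7.65
tcp_pos: [535.5, -70.0, 230.0]
tool_rot: [0.001, 0.709, 0.705, -0.0]
contact_force: [0.2, 0.6, 0.9]
grip_width: 85.2
grasp_force: 0.0
```

Run:
```python
from h import *
from workcell import arm, capture
c=capture("wrist"); np.savez("w3.npz",**c);p=cloud(c).reshape(-1,3); p=p[np.isfinite(p).all(1)]
print(arm.sense()["tcp_pos"])
s=np.array([535,-67.])
chk(p,s,0,"surf")
d=np.hypot(*(p[:,:2]-s).T)
for lo,hi,r in((25,50,43),):
  q=p[(d<55)&(p[:,2]>lo)&(p[:,2]<hi)&(p[:,0]<545)]; print(len(q),*circ(q[:,:2],r,s))
```

```text
[534.74579501 -67.58661865 229.88884872]
surf top 333.5
nut 178 [534.25060854 -68.08049919] 0.22226864616389752
flange 42 [534.25191001 -68.36704989] 0.2288168723804231
206 [523.89034534 -69.34512836] 2.617874250358336
```

>>> jog_arm([
  [0.0854, 0, 0, 0.06, 0],
  [0.0854, 0, 0, 0.06, 0],
  [0.0854, 0, 0, 0.02, 0],
  [0.0854, 0, 0, 0.009, 0],
  [0.0854, 0, 0, 0, 0],
  [0.03, 0, 0, 0, 0],
  [0.03, 0, 0, 0, 0],
  [0.03, 0, 0, 0, 0],
], squeeze=60)

```text
time_s: 8.7
tcp_pos: [534.8, -66.8, 82.3]
tool_rot: [0.0, 0.707, 0.707, 0.0]
contact_force: [-1.8, -0.8, 4.9]
grip_width: 38.2
grasp_force: 59.6
```

>>> jog_arm([
  [0.03, 0, 0, 0, 0],
  [0.03, 0, 0, 0, 0],
  [0.03, 0, 0, 0, 0],
])

```text
time_s: 9.07
tcp_pos: [534.9, -66.8, 82.3]
tool_rot: [0.0, 0.707, 0.707, 0.0]
contact_force: [-2.1, 0.3, 6.2]
grip_width: 38.6
grasp_force: 59.6
```

>>> jog_arm([
  [0.03, 0, 0, -0.02, 0],
  [0.03, 0, 0, -0.03, 0],
  [0.03, 0, 0, -0.05, 0],
  [0.03, 0.02, -0.043, 0, 0],
  [0.03, 0.05, 0, 0, 0],
  [0.03, 0.055, 0, 0, 0],
  [0.03, 0.05, 0, 0, 0],
  [0.03, 0, 0, 0, 0],
])

```text
time_s: 10.07
tcp_pos: [490.8, 114.0, 181.0]
tool_rot: [-0.001, 0.704, 0.71, 0.001]
contact_force: [-0.7, -0.6, -6.2]
grip_width: 38.7
grasp_force: 62.2
```

>>> jog_arm([
  [0.03, 0, 0, 0.04, 0],
  [0.03, 0, 0, 0.02, 0],
  [0.03, 0, 0, 0, 0],
  [0.03, 0, 0, 0, 0],
  [0.03, 0, 0, 0, 0],
])

```text
time_s: 10.7
tcp_pos: [492.6, 108.2, 122.3]
tool_rot: [0.001, 0.707, 0.707, 0.001]
contact_force: [0.4, -0.5, -6.0]
grip_width: 38.7
grasp_force: 62.2
```

```bash
cat > c.py <<'E'
from h import *
from workcell import arm, capture
import sys
def go(s,r,name,lo=20,hi=50):
    s=np.array(s,float); c=capture("wrist"); S=arm.sense(); T=S["tcp_pos"]; print(T.round(1),S["contact_force"].round(1))
    p=cloud(c).reshape(-1,3); p=p[np.isfinite(p).all(1)]; d=np.hypot(*(p[:,:2]-s).T); off=T[2]-82.3
    q=p[(d<32)&(p[:,2]>58+off)&(p[:,2]<67+off)&(p[:,1]>s[1]+5)&(abs(p[:,0]-s[0])<17)]
    print("flange",len(q),*circ(q[:,:2],23,s))
    if r:
        q=p[(d<r+5)&(p[:,2]>lo)&(p[:,2]<hi)&(p[:,1]>s[1]+5)&(abs(p[:,0]-s[0])<r-3)]
        print("seat",len(q),*circ(q[:,:2],r,s))
    cv2.imwrite(f"pics/{name}.png",c["image"][:,:,::-1]); np.savez(name+".npz",**c)
E
python3 -c "
from c import *
go((492,108),34,'w4')"
```

```text
[492.5 108.3 122.2] [-0.1  0.1 -5.9]
flange 303 [492.722882   106.19026566] 0.35152517207740674
seat 453 [491.5444119  107.67975711] 1.0876486444819067
```

>>> jog_arm([
  [0.03, 0.0008, -0.0008, 0, 0],
  [0.03, 0, 0, 0.015, 0],
  [0.03, 0, 0, 0.012, 0],
  [0.03, 0, 0, 0.006, 0],
  [0.03, 0, 0, 0.003, 0],
  [0.03, 0, 0, 0.002, 0],
  [0.03, 0, 0, 0.002, 0],
  [0.03, 0, 0, 0, 0],
])

```text
time_s: 11.75
tcp_pos: [491.2, 109.1, 82.3]
tool_rot: [0.0, 0.707, 0.707, 0.0]
contact_force: [-2.6, -0.5, 3.9]
grip_width: 38.4
grasp_force: 63.6
```

Same height and force as the first seating. Release and rise, then verify.

>>> jog_arm([
  [0.03, 0, 0, 0.001, 0],
  [0.06, 0, 0, 0, 0],
  [0.0854, 0, 0, 0, 0],
  [0.0854, 0, 0, 0, 0],
  [0.0854, 0, 0, 0, 0],
  [0.0854, 0, 0, -0.04, 0],
  [0.0854, 0, 0, -0.06, 0],
  [0.0854, 0, 0, -0.05, 0],
])

```text
time_s: 12.75
tcp_pos: [491.1, 109.0, 232.2]
tool_rot: [0.0, 0.707, 0.707, 0.0]
contact_force: [0.6, 1.0, -0.8]
grip_width: 85.6
grasp_force: 0.0
```

```bash
cat >> c.py <<'E'
def seated(s):
    s=np.array(s,float)
    c=capture("wrist"); p=cloud(c).reshape(-1,3); p=p[np.isfinite(p).all(1)]; print(arm.sense()["tcp_pos"].round(1))
    chk(p,s,0,"seated")
    d=np.hypot(*(p[:,:2]-s).T);q=p[(d<26)&(p[:,2]>60)&(p[:,2]<78)];print(np.histogram(q[:,2],np.arange(60,78,1))[0])
E
python3 -c "
from c import *
seated((492,108))"
```

```text
[494.6 109.8 238.1]
seated top 335.7
nut 180 [491.38458863 107.75564657] 0.22694805508307853
flange 55 [491.34176658 107.49125533] 0.23938886962516498
[  6   1   0   0   3   6   8  37 158 156  26   0   0   0   0   0   0]
```

>>> jog_arm([
  [0.0854, -0.06, 0, 0, 0],
  [0.0854, -0.06, 0, 0, 0],
  [0.0854, -0.06, 0, 0, 0],
  [0.0854, -0.06, 0, 0, 0],
  [0.0854, -0.06, 0, 0, 0],
  [0.0854, -0.06, 0.01, 0, 0],
  [0.0854, -0.039, 0.008, 0, 0],
  [0.0854, 0, 0, 0, 0],
])

```text
time_s: 13.8
tcp_pos: [508.2, -294.3, 229.6]
tool_rot: [0.001, 0.709, 0.705, -0.001]
contact_force: [0.1, 1.3, -0.5]
grip_width: 85.6
grasp_force: 0.0
```

>>> jog_arm([
  [0.0854, 0, 0, 0, 0],
  [0.0854, 0, 0, 0, 0],
])

```text
time_s: 14.05
tcp_pos: [509.2, -288.2, 230.1]
tool_rot: [-0.001, 0.706, 0.708, 0.0]
contact_force: [-0.6, -0.6, 0.6]
grip_width: 85.6
grasp_force: 0.0
```

```bash
python3 -c "
from c import *
seated((509,-290))"
```

```text
[ 509.2 -288.3  230.3]
seated top 333.6
nut 189 [ 508.35141565 -290.59103013] 0.2352957703115948
flange 46 [ 508.7456398  -290.58792482] 0.38590971297391563
[  8   1   4   2   1   3  10  43 159 146  28   0   1   0   0   0   0]
```

>>> jog_arm([
  [0.0854, -0.0018, 0, 0.06, 0],
  [0.0854, 0, 0, 0.06, 0],
  [0.0854, 0, 0, 0.02, 0],
  [0.0854, 0, 0, 0.009, 0],
  [0.0854, 0, 0, 0, 0],
  [0.03, 0, 0, 0, 0],
  [0.03, 0, 0, 0, 0],
  [0.03, 0, 0, 0, 0],
], squeeze=60)

```text
time_s: 15.1
tcp_pos: [509.2, -292.0, 82.5]
tool_rot: [0.0, 0.707, 0.707, 0.0]
contact_force: [-1.1, -0.1, 4.5]
grip_width: 38.9
grasp_force: 59.7
```

>>> jog_arm([
  [0.03, 0, 0, 0, 0],
  [0.03, 0, 0, 0, 0],
  [0.03, 0, 0, 0, 0],
])

```text
time_s: 15.48
tcp_pos: [509.2, -292.0, 82.5]
tool_rot: [0.0, 0.707, 0.707, 0.0]
contact_force: [-2.1, 0.9, 5.5]
grip_width: 38.7
grasp_force: 59.7
```

>>> jog_arm([
  [0.03, 0, 0, -0.02, 0],
  [0.03, 0, 0, -0.03, 0],
  [0.03, 0, 0, -0.05, 0],
  [0.03, 0.055, 0.006, 0, 0],
  [0.03, 0.06, 0.02, 0, 0],
  [0.03, 0.06, 0, 0, 0],
  [0.03, 0.048, 0, 0, 0],
  [0.03, 0, 0, 0, 0],
])

```text
time_s: 16.48
tcp_pos: [534.1, -63.1, 180.8]
tool_rot: [-0.002, 0.704, 0.71, 0.001]
contact_force: [0.1, -0.2, -5.1]
grip_width: 38.5
grasp_force: 61.6
```

>>> jog_arm([
  [0.03, 0, 0, 0.04, 0],
  [0.03, 0, 0, 0.02, 0],
  [0.03, 0, 0, 0, 0],
  [0.03, 0, 0, 0, 0],
  [0.03, 0, 0, 0, 0],
])

```text
time_s: 17.1
tcp_pos: [535.6, -69.8, 122.4]
tool_rot: [0.001, 0.707, 0.707, 0.001]
contact_force: [-0.4, 0.5, -4.5]
grip_width: 38.5
grasp_force: 61.6
```

```bash
python3 -c "
from c import *
go((534.5,-68),43,'w5',30,50)"
```

```text
[535.5 -69.7 122.3] [-0.3  0.3 -4.8]
flange 287 [536.61145741 -68.70797655] 0.38462153039818125
seat 426 [534.23917101 -67.59221025] 2.6103394779436617
```

View pics/w5.png

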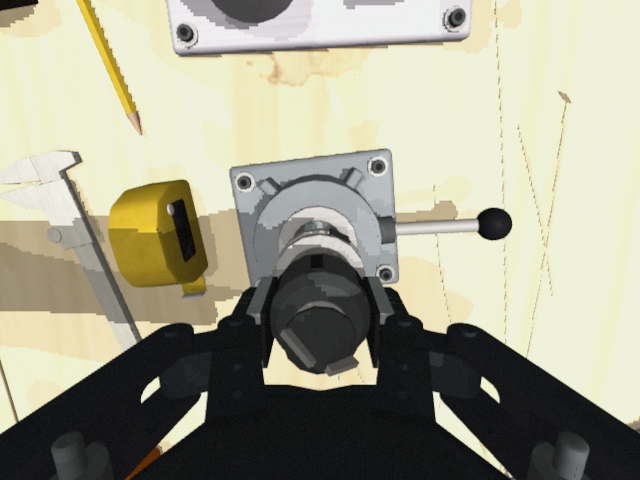

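Wrist view: the dark V-bit holder (320,310) is held over the fixture (320,225), with the lever to the right at (495,223) and the tape at left (157,232), clear. A small correction, then lower.

>>> jog_arm([
  [0.03, 0.0005, -0.0013, 0, 0],
  [0.03, 0, 0, 0.015, 0],
  [0.03, 0, 0, 0.012, 0],
  [0.03, 0, 0, 0.006, 0],
  [0.03, 0, 0, 0.003, 0],
  [0.03, 0, 0, 0.002, 0],
  [0.03, 0, 0, 0.002, 0],
  [0.03, 0, 0, 0, 0],
])

```text
time_s: 18.15
tcp_pos: [533.7, -69.0, 82.5]
tool_rot: [0.0, 0.707, 0.707, 0.0]
contact_force: [-1.7, 0.9, 3.8]
grip_width: 38.7
grasp_force: 62.7
```

>>> jog_arm([
  [0.03, 0, 0, 0.001, 0],
  [0.06, 0, 0, 0, 0],
  [0.0854, 0, 0, 0, 0],
  [0.0854, 0, 0, 0, 0],
  [0.0854, 0, 0, 0, 0],
  [0.0854, 0, 0, -0.04, 0],
  [0.0854, 0, 0, -0.06, 0],
  [0.0854, 0, 0, -0.05, 0],
])

```text
time_s: 19.15
tcp_pos: [533.6, -69.1, 232.2]
tool_rot: [0.0, 0.707, 0.707, 0.0]
contact_force: [0.3, 0.4, -0.5]
grip_width: 85.1
grasp_force: 0.0
```

```bash
python3 -c "
from c import *
seated((534.5,-68))"
```

```text
[537.3 -69.7 238.4]
seated top 335.7
nut 180 [533.74827828 -67.63872826] 0.23294478746627548
flange 49 [534.23423091 -67.64569481] 0.3404784601339449
[ 10   2   0   2   5   4   7  36 147 152  22   1   0   0   0   0   0]
```

V-bit home. Now back to the cup for the straight bit.

>>> jog_arm([
  [0.0854, 0.03, -0.03, 0, 0],
  [0.0854, 0.06, 0, 0, 0],
  [0.0854, 0.06, 0, 0, 0],
  [0.0854, 0.06, 0, 0, 0],
  [0.0854, 0.06, 0, 0, 0],
  [0.0854, 0.06, 0, 0, 0],
  [0.0854, 0.058, 0, 0, 0],
  [0.0854, 0, 0, 0, 0],
])

```text
time_s: 20.2
tcp_pos: [501.4, 325.6, 229.4]
tool_rot: [-0.002, 0.704, 0.71, 0.001]
contact_force: [0.0, -0.9, -0.7]
grip_width: 85.3
grasp_force: 0.0
```

>>> jog_arm([
  [0.0854, 0, 0, 0, 0],
  [0.0854, 0, 0, 0, 0],
  [0.0854, 0, 0, 0, 0],
])

```text
time_s: 20.58
tcp_pos: [504.0, 317.5, 230.5]
tool_rot: [0.0, 0.708, 0.706, -0.0]
contact_force: [-0.0, -0.1, 0.3]
grip_width: 85.1
grasp_force: 0.0
```

```bash
python3 -c "
from c import *
seated((503.4,319))"
```

```text
[503.9 317.8 230.5]
seated top 333.9
nut 177 [503.29304318 319.25059802] 0.2327460583191603
flange 52 [502.837607   319.17658762] 0.23926822764873593
[  8   1   1   1   5   6  13  33 157 145  27   1   0   0   0   0   0]
```

>>> jog_arm([
  [0.0854, 0.001, 0, 0.06, 0],
  [0.0854, 0, 0, 0.06, 0],
  [0.0854, 0, 0, 0.02, 0],
  [0.0854, 0, 0, 0.009, 0],
  [0.0854, 0, 0, 0, 0],
  [0.03, 0, 0, 0, 0],
  [0.03, 0, 0, 0, 0],
  [0.03, 0, 0, 0, 0],
], squeeze=60)

```text
time_s: 21.62
tcp_pos: [503.8, 320.3, 82.5]
tool_rot: [0.0, 0.707, 0.707, 0.001]
contact_force: [-1.3, -0.4, 2.6]
grip_width: 38.9
grasp_force: 59.7
```

>>> jog_arm([
  [0.03, 0, 0, 0, 0],
  [0.03, 0, 0, 0, 0],
  [0.03, 0, 0, 0, 0],
])

```text
time_s: 22.0
tcp_pos: [503.8, 320.4, 82.5]
tool_rot: [0.0, 0.707, 0.707, 0.001]
contact_force: [-1.2, -0.2, 4.4]
grip_width: 38.3
grasp_force: 59.7
```

>>> jog_arm([
  [0.03, 0, 0, -0.02, 0],
  [0.03, 0, 0, -0.03, 0],
  [0.03, 0, 0, -0.05, 0],
  [0.03, 0, 0, -0.05, 0],
  [0.03, -0.03, 0, 0, 0],
  [0.03, -0.06, 0, 0, 0],
  [0.03, -0.06, 0, 0, 0],
  [0.03, -0.06, 0, 0, 0],
])

```text
time_s: 23.0
tcp_pos: [502.7, 108.1, 231.2]
tool_rot: [-0.0, 0.707, 0.707, -0.0]
contact_force: [0.9, 1.1, -3.2]
grip_width: 38.5
grasp_force: 61.4
```

>>> jog_arm([
  [0.03, -0.06, 0, 0, 0],
  [0.03, -0.06, 0, 0, 0],
  [0.03, -0.06, 0, 0, 0],
  [0.03, -0.06, 0, 0, 0],
  [0.03, -0.06, 0.005, 0, 0],
  [0.03, -0.06, 0, 0, 0],
  [0.03, -0.04, 0, 0, 0],
  [0.03, 0, 0, 0, 0],
])

```text
time_s: 24.0
tcp_pos: [506.5, -294.8, 230.9]
tool_rot: [0.0, 0.71, 0.705, -0.001]
contact_force: [-0.5, 1.1, -3.5]
grip_width: 38.6
grasp_force: 61.4
```

>>> jog_arm([
  [0.03, 0, 0, 0.05, 0],
  [0.03, 0, 0, 0.04, 0],
  [0.03, 0, 0, 0.02, 0],
  [0.03, 0, 0, 0, 0],
  [0.03, 0, 0, 0, 0],
  [0.03, 0, 0, 0, 0],
])

```text
time_s: 24.75
tcp_pos: [509.3, -290.2, 122.6]
tool_rot: [0.001, 0.707, 0.707, 0.0]
contact_force: [-0.6, 0.0, -3.3]
grip_width: 38.5
grasp_force: 61.4
```

```bash
python3 -c "
from c import *
go((508.5,-290.5),None,'w6')"
```

```text
[ 509.2 -290.2  122.5] [-0.9  0.8 -3.1]
flange 298 [ 508.84070136 -291.84742274] 0.42910429792924604
```

>>> jog_arm([
  [0.03, 0.0006, -0.0003, 0, 0],
  [0.03, 0, 0, 0.015, 0],
  [0.03, 0, 0, 0.012, 0],
  [0.03, 0, 0, 0.006, 0],
  [0.03, 0, 0, 0.003, 0],
  [0.03, 0, 0, 0.002, 0],
  [0.03, 0, 0, 0.002, 0],
  [0.03, 0, 0, 0, 0],
])

```text
time_s: 25.8
tcp_pos: [508.3, -289.6, 82.5]
tool_rot: [0.0, 0.707, 0.707, 0.0]
contact_force: [-2.2, 1.1, 4.2]
grip_width: 38.4
grasp_force: 62.3
```

>>> jog_arm([
  [0.03, 0, 0, 0.001, 0],
  [0.06, 0, 0, 0, 0],
  [0.0854, 0, 0, 0, 0],
  [0.0854, 0, 0, 0, 0],
  [0.0854, 0, 0, 0, 0],
  [0.0854, 0, 0, -0.04, 0],
  [0.0854, 0, 0, -0.06, 0],
  [0.0854, 0, 0, -0.05, 0],
])

```text
time_s: 26.8
tcp_pos: [508.3, -289.5, 232.2]
tool_rot: [0.0, 0.707, 0.707, 0.0]
contact_force: [0.1, -1.0, -0.8]
grip_width: 85.7
grasp_force: 0.0
```

>>> jog_arm([
  [0.0854, 0, 0, -0.05, 0],
  [0.0854, 0, 0, 0, 0],
  [0.0854, 0, 0, 0, 0],
  [0.0854, 0, 0, 0, 0],
])

```text
time_s: 27.3
tcp_pos: [507.3, -288.9, 278.7]
tool_rot: [-0.002, 0.707, 0.707, -0.0]
contact_force: [0.1, 0.1, -0.1]
grip_width: 84.9
grasp_force: 0.0
```

Run:
```python
from c import *
seated((508.5,-290.5))
for n in("scene","side"):
    c=capture(n); p=cloud(c).reshape(-1,3); p=p[np.isfinite(p).all(1)]; print(n)
    for k,s in dict(P=(492,108),F=(535,-67),B=(509,-290)).items():
        q=p[p[:,2]<150]; chk(q,np.array(s,float),0,k)
    q=p[(abs(p[:,0]-421)<35)&(abs(p[:,1]+76)<50)&(p[:,2]>15)]; print("tape",q.min(0).round(),q.max(0).round())
    cv2.imwrite(f"pics/{n}1.png",c["image"][:,:,::-1])
```

```text
[ 507.4 -288.9  278.7]
seated top 382.1
nut 125 [ 508.34252384 -290.53189015] 0.260136269044093
flange 30 [ 507.8301542  -290.82124171] 0.33206048582678893
[  8   1   1   1   1   0   8  38 102 117  14   1   0   0   0   0   0]
scene
P top 139.0
nut 87 [492.20941771 108.74125786] 1.4793797518673981
flange 51 [492.32199048 108.75367272] 2.2889989562801167
F top 139.7
nut 97 [534.47852045 -66.71453002] 1.6925331427429586
flange 55 [535.1038319  -66.62853349] 1.8889889914975113
B top 141.6
nut 117 [ 509.07387829 -289.94906603] 1.0076518401947132
flange 65 [ 509.96859638 -288.88228148] 1.6846833667630228
tape [ 400. -112.   15.] [443. -34.  71.]
side
P top 136.3
nut 139 [492.08089308 107.5945805 ] 1.5123242414232303
flange 68 [492.15826045 108.60211446] 1.9246526521233198
F top 138.5
nut 180 [534.52795049 -67.56314142] 1.3110824988583716
flange 83 [534.2124184  -67.03457626] 1.7547304927521299
B top 139.1
nut 249 [ 508.5442071  -290.57869035] 0.9175022218000853
flange 110 [ 509.48555051 -289.82153107] 1.2233761820361957
tape [ 400. -114.   15.] [442. -40.  67.]
```

View pics/side1.png

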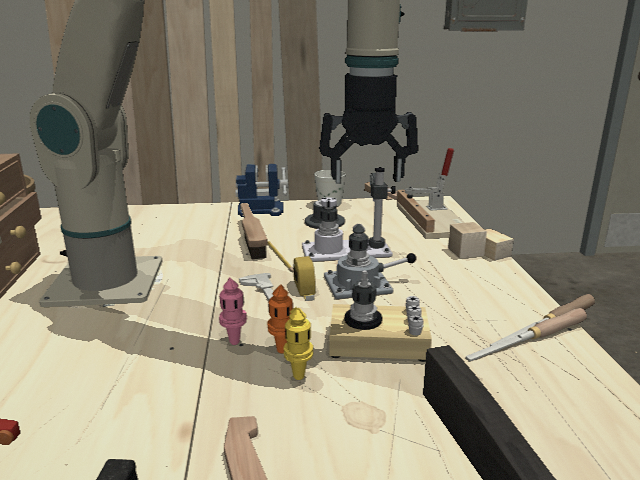

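The side view shows the surfacing cutter in the presetter (328,225), the V-bit in the fixture (358,255) and the straight bit in the block (364,300). All are upright, the tape hasn't moved, and the gripper is clear, so I hand in.

```bash
python3 -c "
from workcell import arm
print(arm.finish_job())"
```

```text
the job is handed in; nothing more can be done
None
```

I handed the job in at about 27 s: the last camera check showed all three holders upright and home in their new sockets, with the tape measure where it was, though the hand-in returned no verdict.

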